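# Candle a shell baduk stone, held by its ground edge

### The job

Take the shell stone that stands on edge in the notched drying rail, gripping it lightly and only by its matt ground rim, never on its two polished faces. Hold it in the light path of the candling viewer, midway between lamp and magnifier, covering the middle of the beam with a polished face square to the lamp and touching nothing but the gripper. Finish while still holding it there, steady; leave the gauge rings and everything else as they are and do not knock the viewer.

Things in the scene. Friction and masses are not known exactly. Their poses are not given: they have to be found in the camera images.
- stone_center (a point): Centre of the shell stone, the one standing on edge in the rail: pale biconvex disc, 22.5 mm across, 11.2 mm thick, 12 g, centre 58 mm above the table. x: the disc's axis, through both polished faces and along the rail (either end alike); y, z: in the disc's plane. The matt rim is the 4.5 mm wide band round the edge. Brittle: grip with 20 to 35 N a finger; over 50 N damages it.
- rail: Fixed cedar rail: foot 176 x 62 x 10 mm, upright bar 156 mm long, 14 mm thick, top 55 mm above the table. Origin under its middle, x along it. Three slots at x = -48, 0, 48 mm, 12.6 mm wide, V floor at 46 mm; things stand in them on edge, axis along x. The stone's rim overhangs the bar 4 mm on both sides (y), where fingers from above can take it; lift straight up.
- light_spot (a point): Middle of the candling viewer's light path: on the beam axis, midway between lamp and magnifier, 130 mm above the table. x: along the level beam, lamp to magnifier; z up. The lamp snout (21 mm across, bright 12 mm aperture) ends at x = -64 mm, the magnifier (50 mm black ring with a lens) begins at x = +72 mm; the gap is open above and at both sides (y).
- viewer: Fixed candling viewer: base 268 x 78 x 14 mm, carrying on two posts the lamp (-x end, body 47 mm across, cord to x = -210 mm) and the magnifier (+x end, to x = +106 mm); tops 155 mm above the table. Between them nothing is higher than 34 mm. Origin on the table under light_spot, same axes. Do not knock it.
- ring_large: Bystander: bronze gauge ring, 36 mm across, 22.6 mm bore, 10 mm thick, standing on edge in another slot of the rail, origin at its centre, x its axis. Leave it.
- ring_small: Bystander: bronze gauge ring, 31 mm across, 22.6 mm bore, 10 mm thick, standing on edge in another slot of the rail, origin at its centre, x its axis. Leave it.
- glass_stone: Bystander: black glass stone lying flat on the tiles, 22.5 mm across, 9.4 mm thick, origin under its centre.
- spare_stone: Bystander: another shell stone, lying flat on the tiles, 22.5 mm across, 9.4 mm thick, origin under its centre. Not the one to take.
- red_bowl: Bystander: red lacquered bowl, 104 mm across, 42 mm high, origin under its centre.
- felt_block: Bystander: felt polishing block with a knob, 90 x 45 mm, 62 mm high, origin under its centre.
- brush: Bystander: brush lying on the tiles along its x axis, handle to -x.
Mind the look-alikes: they are no part of the job. What is meant by the rail is not blue or green, and is the larger of those in its own colour.

How it is judged:
By the outcome, as a careful person would: the job done as asked, in the order asked, and still so for the second after the job is handed in, while the arm keeps its last pose, push and grip.
It also fails if it takes over 43 s, if anything falls off the work surface, if the arm or the gripper's body presses on something with over 40 N, if the wrist force passes 120 N, or if a joint passes its speed limit or range.

### The arm

A 6-joint arm with a two-finger parallel gripper is mounted at the origin on the work surface. World frame = base frame: x ahead of the robot, y to its left, z up, the work surface at z = 0. Lengths are in m, angles in degrees, forces in N, time in s.
With the tool pointing down it reaches from about 0.4 to 0.825 m from the base axis. Payload 7 kg.
Tool frame: the origin (TCP) lies between the finger pads; the fingertips stand 11 mm ahead of it and the grasp point (between the pads) lies 8 mm behind it; z points along the fingers, y is the direction in which the jaws open and shut (so a half turn about z gives the same grasp; the last joint's range is limited). The gripper opens to 88 mm and grips with 3 to 60 N. Pads are 19 mm wide; open, the fingers measure 130 mm over their backs; the gripper's body (78 mm by 193 mm) begins 47 mm behind the grasp point.
Start: joints at [-48.982, 20.546, 0.682, 0, -70.136, -16.507], TCP at [0.28, -0.614, 0.238] pointing down, gripper open.
Joint ranges: [-176.03, 176.03], [-82.01, 121.73], [-58.28, 71.71], [-173.87, 95.51], [-174.79, -0.11], [-173.66, 173.66]. Speed limits (degrees/s): [136.94, 136.94, 172.46, 180, 180, 180].

### API

Orientations are given as [roll, pitch, yaw] about the fixed x, y, z axes, in that order (R = Rz(yaw) Ry(pitch) Rx(roll)).
In Python, from plant import r gives the robot as it stands.
- The arm moves only by the shell command python3 -m inch 'ROWS' [OPENING] [FORCE]. ROWS is JSON, a list of rows, each an object of numbers: "x", "y", "z": the shift along the tool's x, y, z as a fraction of full scale; "yaw": the turn about the tool's z as a fraction of full scale. In form: [{"x": .., "y": .., "z": .., "yaw": ..}, ...]. A call has 1 to 5 rows; each row shifts and turns the pose as measured when the row begins, along the tool's axes as they then stand; what a row does not reach is not made up. Full scale, the value 1, is 0.025 m for a shift and 4 degrees for a turn. A row lasts 1/12 s, in which the tool goes at most 41.7 mm and 7.16 degrees, less where a joint would pass 70% of its speed; a pose out of reach is approached as far as the arm can. A call with a number of a shift or a turn outside -1 to 1 is refused whole. A call with a gripper value outside its range is refused whole. OPENING is the opening, from -1 (shut) to 1 (fully open), set as the call begins (- or left out, the last holds). The fingers move at their own pace and stop on an object; FORCE is the grip in N (left out, the last holds). Time passes only in rows, so rows that do not move let the fingers close. It gives the time, the measured TCP pose, the force and the opening at its end, in the units of the state.
- r.get_state(): the state, without advancing time (a new reading comes with each control period).
- r.capture(name): name is "scene" or "top" or "wrist"; returns (picture, depth): 384x512x3 uint8, red, green, blue; 384x512 float32, m along the optical axis (not along the pixel's ray), 0 where there is no reading.
- r.camera_info(name): a dict with "mtx" (3x3 intrinsics, pixels), "pose" (4x4, takes a point from camera to world coordinates). Camera axes: x right, y down, z forward; pixel columns grow to the right and rows downward; lengths in m; the calibration is good to about 2 mm. The wrist camera is an equidistant fisheye: a pixel r from the principal point sees the ray r / f radians off the axis. A picture is of the moment at which its call begins: read the wrist's pose just before it. camera_info takes no time and is no camera call; for the wrist camera it gives the pose at the moment of the call.
- r.close_job(): hands the job in, once; it reports no verdict.
The state is a dict: "time_s": time; "joints": joint angles; "qd": joint speeds; "joint_torque": joint torques, N m; "tcp_pos": TCP position; "eef_rot": TCP orientation; "contact_force": force on the tool from outside, world axes, zero at the start; "moment": the same for the moment, N m; "gripper_width": finger opening in m.
Only numpy, scipy, OpenCV 4.12 (cv2) and the standard library are available. Lean on these libraries where they do the work, as an engineer would, in place of code of your own. Each camera call takes 0.05 s, during which the arm holds its last target. There are 200 camera calls.

## Working session

There is one attempt and no reset: what is moved stays moved. The work goes in short steps, Python scripts to look and compute and a shell command to move; the robot and the scene stay as the last step left them, time stands still between calls to the robot, and variables do not carry over. Pictures are saved under pics/ and viewed, about 8 in all and at most 12, crops included, and the job is handed in when it is done.

```bash
ls; mkdir -p pics; python3 - <<'E'
from plant import r
import cv2,numpy as np
for n in("scene","top"):
    p,d=r.capture(n); cv2.imwrite(f"pics/{n}0.png",p[...,::-1]); np.savez(f"pics/{n}0.npz",p=p,d=d,K=r.camera_info(n)["mtx"],T=r.camera_info(n)["pose"])
    print(n,r.camera_info(n))
a=cv2.imread("pics/scene0.png")
print(r.get_state())
E
```

```text
pics
scene {'mtx': array([[366.25679502,   0.        , 252.22799916],
       [  0.        , 366.25679502, 191.69507415],
       [  0.        ,   0.        ,   1.        ]]), 'pose': array([[ 0.02385837,  0.72284657, -0.69059656,  1.09301119],
       [ 0.99953381, -0.00408369,  0.03025697,  0.0384235 ],
       [ 0.01905097, -0.69099649, -0.72260702,  0.71247572],
       [ 0.        ,  0.        ,  0.        ,  1.        ]])}
top {'mtx': array([[491.3849654 ,   0.        , 257.32558047],
       [  0.        , 491.3849654 , 199.08607974],
       [  0.        ,   0.        ,   1.        ]]), 'pose': array([[ 0.02647169, -0.99887761,  0.03927818,  0.45111265],
       [-0.99955681, -0.02698405, -0.01257189,  0.07282442],
       [ 0.01361766, -0.03892797, -0.99914922,  1.27299473],
       [ 0.        ,  0.        ,  0.        ,  1.        ]])}
{'time_s': 0.1, 'joints': array([-4.89788674e+01,  2.05890188e+01,  6.39443081e-01, -1.70393163e-02,
       -7.01367359e+01, -1.65069229e+01]), 'qd': array([ 0.01776011, -0.13542194,  0.13921129,  0.18251391, -0.08251918,
       -0.08748505]), 'joint_torque': array([-1.49758263e-03, -5.84161806e+01,  2.93752903e+01,  7.01555595e+00,
        1.01525339e-02, -1.99050487e-05]), 'tcp_pos': array([ 0.27986891, -0.61378397,  0.23670271]), 'eef_rot': array([ 1.79912694e+02, -9.16734781e-03, -1.55491585e+02]), 'contact_force': array([-0.42052589,  0.03209956, -0.66101943]), 'moment': array([ 0.00374334,  0.0505991 , -0.034382  ]), 'gripper_width': 0.08741321000853826}
```

View pics/scene0.png

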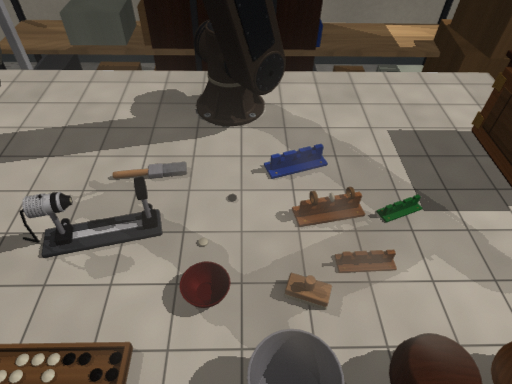

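View pics/top0.png

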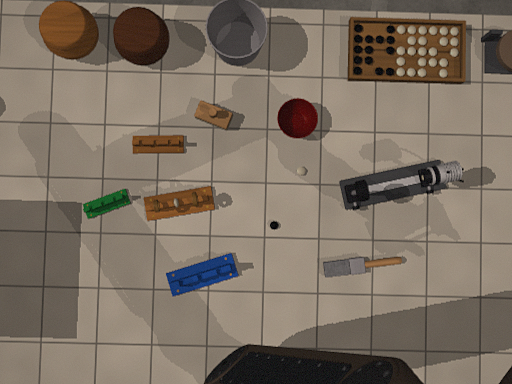

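Candidate rails (top-picture pixels):
- Blue (203,273): ruled out by colour.
- Green (107,203): ruled out by colour.
- Small brown (159,144).
- Large brown (180,203): the larger of the two brown ones, so it fits the description.

I'll confirm with one crop.

```bash
python3 - <<'E'
import cv2,numpy as np
s=cv2.imread("pics/scene0.png");t=cv2.imread("pics/top0.png")
a=cv2.resize(s[180:230,285:370],None,fx=4.7,fy=4.7,interpolation=cv2.INTER_CUBIC)
b=cv2.resize(t[178:228,137:222],None,fx=4.7,fy=4.7,interpolation=cv2.INTER_CUBIC)
c=cv2.resize(s[170:255,15:170],None,fx=2.56,fy=2.56,interpolation=cv2.INTER_CUBIC)
d=cv2.resize(t[155:215,335:470],None,fx=2.95,fy=2.95,interpolation=cv2.INTER_CUBIC)
w=400
f=lambda i:cv2.copyMakeBorder(i[:240,:w],0,240-min(240,i.shape[0]),0,w-min(w,i.shape[1]),0)
cv2.imwrite("pics/crop.png",np.vstack([np.hstack([f(a),f(b)]),np.hstack([f(c),f(d)])]))
z=np.load("pics/top0.npz");K,T,D=z["K"],z["T"],z["d"]
v,u=np.mgrid[:384,:512]
P=np.stack([(u-K[0,2])/K[0,0]*D,(v-K[1,2])/K[1,1]*D,D],-1)@T[:3,:3].T+T[:3,3]
np.save("pics/Ptop.npy",P)
for n,(x0,y0,x1,y1) in dict(rail=(137,180,222,228),viewer=(335,155,470,215)).items():
    Q=P[y0:y1,x0:x1]; m=(Q[...,2]>.006)
    pts=Q[m]; r=cv2.minAreaRect((pts[:,:2]*1000).astype(np.float32)); print(n,r,pts[:,2].max())
    if n=="rail":
        q=pts[pts[:,2]>.045]; print(cv2.minAreaRect((q[:,:2]*1000).astype(np.float32)))
E
```

```text
rail ((483.1470947265625, 218.7099609375), (102.61961364746094, 288.8683776855469), 2.372821807861328) 1.272994725937813
((483.72845458984375, 203.0522918701172), (262.77593994140625, 55.146636962890625), 87.7916030883789)
viewer ((542.3471069335938, -208.9212646484375), (155.46380615234375, 571.531494140625), 2.725905418395996) 1.272994725937813
```

View pics/crop.png

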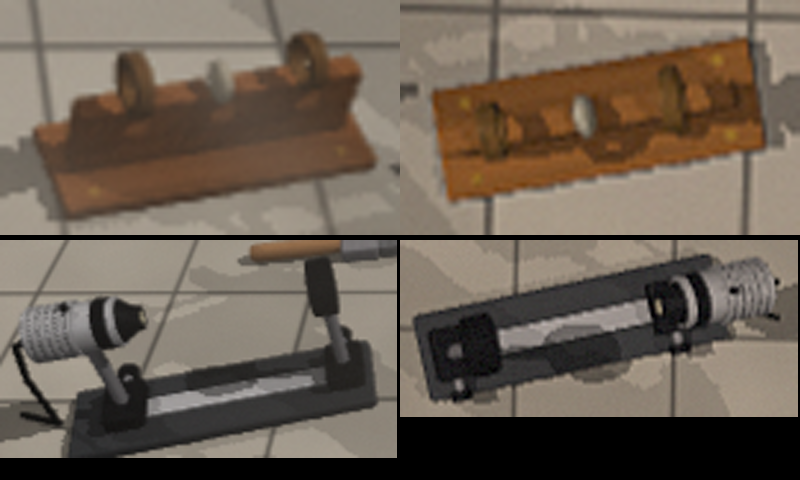

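Confirmed: the pale disc stands in the middle slot of the large brown rail (top pixel about 176,203), with a bronze ring on each side. In the viewer, the lamp is at top-right (about 430–460,175) and the magnifier at left (about 355,192).

```bash
cat > h.py <<'E'
import cv2,numpy as np
from scipy.spatial.transform import Rotation as R
def load(n):
    z=np.load(f"pics/{n}0.npz");K,T,D=z["K"],z["T"],z["d"]
    v,u=np.mgrid[:384,:512]
    P=np.stack([(u-K[0,2])/K[0,0]*D,(v-K[1,2])/K[1,1]*D,D],-1)@T[:3,:3].T+T[:3,3]
    P[D==0]=np.nan
    return z["p"],P,K,T
def ray(K,T,u,v):
    return T[:3,:3]@np.array([(u-K[0,2])/K[0,0],(v-K[1,2])/K[1,1],1.]),T[:3,3]
def onplane(K,T,u,v,z):
    d,o=ray(K,T,u,v); return o+d*(z-o[2])/d[2]
E
python3 - <<'E'
from h import *
def rect(xy):
    (c,s,a)=cv2.minAreaRect((xy*1000).astype(np.float32)); return np.round(c,1),np.round(s,1),round(a,2)
p,P,K,T=load("top")
for nm,(x0,y0,x1,y1) in dict(rail=(137,180,222,228),viewer=(335,155,475,215)).items():
    Q=P[y0:y1,x0:x1].reshape(-1,3)
    for lo,hi in ((.006,.03),(.045,.06),(.06,.09),(.1,.2)):
        q=Q[(Q[:,2]>lo)&(Q[:,2]<hi)]
        if len(q)>5: print("top",nm,lo,len(q),rect(q[:,:2]),q[:,2].max())
# rail foot by colour, outline on plane z=.01
hsv=cv2.cvtColor(p,cv2.COLOR_RGB2HSV); 
m=((hsv[...,0]<20)&(hsv[...,1]>100)).astype(np.uint8); b=np.zeros_like(m); b[180:228,137:222]=m[180:228,137:222]
c=max(cv2.findContours(b,0,cv2.CHAIN_APPROX_NONE)[0],key=cv2.contourArea)[:,0]
print("foot",rect(np.array([onplane(K,T,u,v,.01)[:2] for u,v in c])))
# viewer base dark
g=p.max(-1); b=np.zeros_like(m); b[155:215,335:475]=(g<75)[155:215,335:475]
b=cv2.morphologyEx(b,cv2.MORPH_CLOSE,np.ones((9,9)));b=cv2.morphologyEx(b,cv2.MORPH_OPEN,np.ones((5,5)))
c=max(cv2.findContours(b,0,cv2.CHAIN_APPROX_NONE)[0],key=cv2.contourArea)[:,0]
print("base",rect(np.array([onplane(K,T,u,v,.014)[:2] for u,v in c])))
# stone
b=np.zeros_like(m); b[195:212,170:183]=((hsv[...,1]<70)&(hsv[...,2]>110))[195:212,170:183]
mm=cv2.moments(b,True); u,v=mm['m10']/mm['m00'],mm['m01']/mm['m00']; print("stone top px",u,v,mm['m00'],onplane(K,T,u,v,.062))
ps,Ps,Ks,Ts=load("scene")
h2=cv2.cvtColor(ps,cv2.COLOR_RGB2HSV); b[:]=0; b[190:204,326:338]=((h2[...,1]<60)&(h2[...,2]>100))[190:204,326:338]
mm=cv2.moments(b,True); u,v=mm['m10']/mm['m00'],mm['m01']/mm['m00']; print("stone scene px",u,v,mm['m00'],onplane(Ks,Ts,u,v,.062))
Q=Ps[170:260,15:170].reshape(-1,3); q=Q[(Q[:,2]>.09)&(Q[:,2]<.17)]
print("scene viewer hi",rect(q[:,:2]),len(q))
E
```

```text
top rail 0.006 1098 (array([481.6, 256.8]), array([102.6, 212.6]), 2.37) 0.029033317054651286
top rail 0.045 306 (array([484.8, 258.5]), array([ 22.5, 156.2]), 10.0) 0.059878381025674
top rail 0.06 151 (array([486.6, 254.6]), array([ 34.9, 114. ]), 10.02) 0.08927825241223952
top viewer 0.006 2302 (array([ 550. , -327.3]), array([152.3, 353. ]), 0.96) 0.029964961563692993
top viewer 0.045 6 (array([ 520.2, -181. ]), array([10.4,  3.3]), 24.26) 0.059095666211996356
top viewer 0.06 10 (array([ 522.7, -180.4]), array([ 3.8, 10.3]), 83.13) 0.08087180717491216
top viewer 0.1 973 (array([ 549.2, -300. ]), array([ 48.8, 257.8]), 13.24) 0.1618974255773702
foot (array([485.2, 258.3]), array([ 61.3, 175.8]), 11.33)
base (array([ 548.9, -299. ]), array([ 80.8, 284.5]), 13.68)
stone top px 175.05555555555554 202.22222222222223 18.0 [0.48553322 0.25973849 0.062     ]
stone scene px 331.1931818181818 193.4431818181818 88.0 [0.47839833 0.25987935 0.062     ]
scene viewer hi (array([ 555., -301.]), array([ 48.3, 264.3]), 13.99) 1288
```

```bash
A='[{"yaw":-1,"z":-0.5}]'
python3 -m inch '[{"yaw":-1,"z":-0.7},{"yaw":-1,"z":-0.7},{"yaw":-1,"z":-0.7},{"yaw":-1,"z":-0.7},{"yaw":-1}]'
python3 -m inch '[{"yaw":-1},{"yaw":-1},{"yaw":-1},{"yaw":-1},{"yaw":-1}]'
python3 -m inch '[{"yaw":-1},{"yaw":-1},{"yaw":-1},{"yaw":-1},{"yaw":-1}]'
python3 -m inch '[{"yaw":-1},{"yaw":-1},{"yaw":-1},{"yaw":-1},{"yaw":-1}]'
python3 -c "
from plant import r
import numpy as np
s=r.get_state();i=r.camera_info('wrist');print(s['tcp_pos'],s['eef_rot'],s['joints'],i['mtx'],i['pose'])"
```

```text
[ 0.27986891 -0.61378397  0.23670271] [ 1.79912694e+02 -9.16734781e-03 -1.55491585e+02] [-4.89788674e+01  2.05890188e+01  6.39443081e-01 -1.70393163e-02
 -7.01367359e+01 -1.65069229e+01] [[297.31863964   0.         249.68533517]
 [  0.         297.31863964 196.64183664]
 [  0.           0.           1.        ]] [[-0.4152228   0.88190729  0.22322535  0.21990178]
 [ 0.9097191   0.40223338  0.10305085 -0.64137702]
 [ 0.00109261  0.24586143 -0.96930437  0.38346184]
 [ 0.          0.          0.          1.        ]]validation failed for argument at $[0]...
validation failed for argument at $[0]...
validation failed for argument at $[0]...
validation failed for argument at $[0]...
```

```bash
python3 -m inch '[{"x":0,"y":0,"z":-0.7,"yaw":-1},{"x":0,"y":0,"z":-0.7,"yaw":-1},{"x":0,"y":0,"z":-0.7,"yaw":-1},{"x":0,"y":0,"z":-0.7,"yaw":-1},{"x":0,"y":0,"z":0,"yaw":-1}]'
python3 -m inch '[{"x":0,"y":0,"z":0,"yaw":-1},{"x":0,"y":0,"z":0,"yaw":-1},{"x":0,"y":0,"z":0,"yaw":-1},{"x":0,"y":0,"z":0,"yaw":-1},{"x":0,"y":0,"z":0,"yaw":-1}]'
python3 -m inch '[{"x":0,"y":0,"z":0,"yaw":-1},{"x":0,"y":0,"z":0,"yaw":-1},{"x":0,"y":0,"z":0,"yaw":-1},{"x":0,"y":0,"z":0,"yaw":-1},{"x":0,"y":0,"z":0,"yaw":-1}]'
```

```text
time_s: 0.52
tcp_pos: [0.2788, -0.6122, 0.3047]
eef_rot: [179.4, 0.1, -134.8]
contact_force: [-0.2, -0.2, 1.0]
gripper_width: 0.0875
time_s: 0.93
tcp_pos: [0.2789, -0.6117, 0.3042]
eef_rot: [179.4, 0.4, -113.8]
contact_force: [-0.5, -0.5, -0.5]
gripper_width: 0.0875
time_s: 1.35
tcp_pos: [0.2785, -0.6106, 0.3014]
eef_rot: [179.5, 0.9, -92.8]
contact_force: [-0.2, -0.6, -0.1]
gripper_width: 0.0876
```

```bash
python3 -m inch '[{"x":0,"y":0,"z":0,"yaw":-1},{"x":0,"y":0,"z":0,"yaw":-1},{"x":0,"y":0,"z":0,"yaw":-1},{"x":-0.7,"y":-0.9,"z":0,"yaw":-0.6},{"x":-0.7,"y":-0.95,"z":0,"yaw":0}]'
python3 -m inch '[{"x":-0.7,"y":-0.95,"z":0,"yaw":0},{"x":-0.7,"y":-0.95,"z":0,"yaw":0},{"x":-0.7,"y":-0.95,"z":0,"yaw":0},{"x":-0.7,"y":-0.95,"z":0,"yaw":0},{"x":-0.7,"y":-0.95,"z":0,"yaw":0}]'
python3 -m inch '[{"x":-0.7,"y":-0.95,"z":0,"yaw":0},{"x":-0.7,"y":-0.95,"z":0,"yaw":0},{"x":-0.7,"y":-0.95,"z":0,"yaw":0},{"x":-0.7,"y":-0.95,"z":0,"yaw":0},{"x":0,"y":0,"z":0,"yaw":0}]'
cat >> h.py <<'E'
def snap(name):
    from plant import r
    i=r.camera_info("wrist"); s=r.get_state(); p,d=r.capture("wrist")
    np.savez(f"pics/{name}.npz",p=p,d=d,K=i["mtx"],T=i["pose"],tcp=s["tcp_pos"],rot=s["eef_rot"])
    cv2.imwrite(f"pics/{name}.png",p[...,::-1]); return s
def fray(K,T,u,v):
    "fisheye ray(s), world, unit; plus unit-z scale"
    x=(np.asarray(u,float)-K[0,2])/K[0,0]; y=(np.asarray(v,float)-K[1,2])/K[1,1]; th=np.hypot(x,y); s=np.where(th>1e-9,np.sin(th)/np.maximum(th,1e-9),1)
    return np.stack([x*s,y*s,np.cos(th)],-1)@T[:3,:3].T
def fplane(z,u,v,h):
    d=fray(z["K"],z["T"],u,v); o=z["T"][:3,3]; return o+d*((h-o[2])/d[...,2])[...,None]
def cloud(z):
    v,u=np.mgrid[:384,:512]; D=z["d"]; d=fray(z["K"],z["T"],u,v); c=d@z["T"][:3,2]
    P=z["T"][:3,3]+d*(D/c)[...,None]; P[D==0]=np.nan; return P
E
python3 -c "
from h import *
s=snap('w1');print(s['tcp_pos'],s['eef_rot'])"
```

```text
time_s: 1.77
tcp_pos: [0.3142, -0.5682, 0.2976]
eef_rot: [179.5, 1.3, -77.7]
contact_force: [0.7, 0.1, -0.1]
gripper_width: 0.0875
time_s: 2.18
tcp_pos: [0.4134, -0.452, 0.2956]
eef_rot: [179.4, 1.6, -77.8]
contact_force: [1.0, 0.1, 0.2]
gripper_width: 0.0877
time_s: 2.6
tcp_pos: [0.4967, -0.3546, 0.2945]
eef_rot: [179.3, 1.7, -77.7]
contact_force: [-1.4, -0.6, 0.1]
gripper_width: 0.0876
[ 0.49665193 -0.35458457  0.29445821] [179.27877462   1.74468932 -77.68774704]
```

View pics/w1.png

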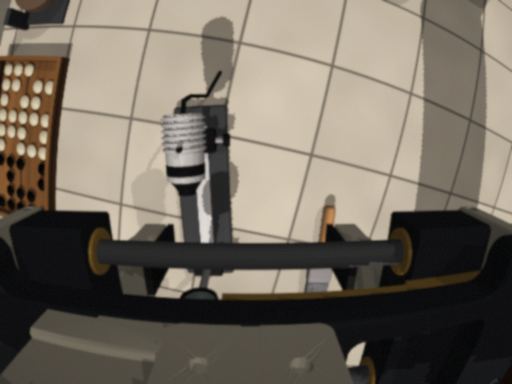

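```bash
python3 - <<'E'
from h import *
z=dict(np.load("pics/w1.npz"))
W=cloud(z); W[200:]=np.nan
src=dict(top=load("top")[1],scene=load("scene")[1],wrist=W)
c=np.array([.55,-.30]); a=np.radians(103.6); e=np.array([np.cos(a),np.sin(a)]); n=np.array([-e[1],e[0]])
for k,P in src.items():
    Q=P.reshape(-1,3); Q=Q[np.isfinite(Q).all(1)]; q=Q[:,:2]-c; s,t=q@e,q@n
    m=(abs(t)<.06)&(abs(s)<.25)&(Q[:,2]>.100)&(Q[:,2]<.17); s,t,h=s[m]*1e3,t[m]*1e3,Q[m,2]*1e3
    print(k)
    for b in range(-180,140,8):
        i=(s>=b)&(s<b+8)
        if i.sum()>1: print(b,i.sum(),"t %.1f %.1f mid %.1f"%(t[i].min(),t[i].max(),(t[i].min()+t[i].max())/2),"zmax %.1f"%h[i].max(), "s %.1f %.1f"%(s[i].min(),s[i].max()))
E
```

```text
top
-132 3 t -0.7 2.1 mid 0.7 zmax 126.5 s -128.7 -125.1
-116 37 t -22.2 23.1 mid 0.4 zmax 155.0 s -113.2 -108.1
-108 72 t -22.8 22.0 mid -0.4 zmax 156.8 s -108.0 -100.3
-100 67 t -22.9 22.9 mid -0.0 zmax 161.9 s -99.9 -92.1
-92 62 t -22.9 23.3 mid 0.2 zmax 157.1 s -91.9 -84.1
-84 70 t -23.1 22.2 mid -0.4 zmax 161.7 s -83.9 -76.0
-76 74 t -22.9 22.6 mid -0.1 zmax 158.4 s -76.0 -68.1
-68 62 t -20.6 20.7 mid 0.0 zmax 156.2 s -68.0 -60.2
-60 58 t -21.1 20.9 mid -0.1 zmax 155.7 s -59.9 -52.2
-52 77 t -21.0 20.4 mid -0.3 zmax 155.9 s -51.8 -44.0
-44 68 t -18.9 18.5 mid -0.2 zmax 153.2 s -43.9 -36.1
-36 45 t -12.4 12.0 mid -0.2 zmax 148.6 s -35.9 -28.0
-28 19 t -9.3 7.7 mid -0.8 zmax 140.1 s -28.0 -26.2
108 69 t -24.3 24.1 mid -0.1 zmax 158.8 s 108.4 115.8
116 102 t -23.8 24.5 mid 0.3 zmax 159.5 s 116.2 124.0
124 87 t -24.4 23.4 mid -0.5 zmax 157.4 s 124.0 129.1
scene
-132 26 t -5.7 0.1 mid -2.8 zmax 124.2 s -131.9 -124.2
-124 4 t -4.6 -2.3 mid -3.4 zmax 127.8 s -123.0 -120.5
-116 26 t -24.8 13.1 mid -5.9 zmax 153.3 s -112.2 -108.3
-108 114 t -26.3 18.2 mid -4.1 zmax 154.4 s -107.9 -100.1

[... 784 characters left out ...]
d -1.5 zmax 126.4 s -131.3 -124.2
-124 34 t -3.5 0.8 mid -1.4 zmax 132.6 s -123.3 -116.6
-116 255 t -23.4 21.8 mid -0.8 zmax 154.9 s -115.7 -108.0
-108 331 t -22.7 22.3 mid -0.2 zmax 155.0 s -108.0 -100.0
-100 325 t -23.8 21.2 mid -1.3 zmax 154.5 s -100.0 -92.0
-92 348 t -24.0 21.5 mid -1.2 zmax 154.2 s -92.0 -84.0
-84 336 t -23.0 21.7 mid -0.7 zmax 158.3 s -84.0 -76.0
-76 293 t -20.9 21.3 mid 0.2 zmax 151.8 s -76.0 -68.0
-68 307 t -20.5 19.4 mid -0.5 zmax 152.4 s -68.0 -60.0
-60 311 t -21.1 20.0 mid -0.5 zmax 152.3 s -60.0 -52.0
-52 273 t -20.6 19.7 mid -0.4 zmax 151.9 s -52.0 -44.4
-44 164 t -19.1 15.9 mid -1.6 zmax 148.3 s -43.8 -36.0
-36 127 t -12.2 10.5 mid -0.9 zmax 142.3 s -35.9 -28.1
```

```bash
python3 -m inch '[{"x":-1,"y":-0.17,"z":0,"yaw":0.4},{"x":-1,"y":-0.17,"z":0,"yaw":0},{"x":-1,"y":-0.17,"z":0,"yaw":0},{"x":-1,"y":-0.17,"z":0,"yaw":0},{"x":-1,"y":-0.17,"z":0,"yaw":0}]'
python3 -m inch '[{"x":-1,"y":-0.17,"z":0,"yaw":0},{"x":-1,"y":-0.17,"z":0,"yaw":0},{"x":-1,"y":-0.17,"z":0,"yaw":0},{"x":-1,"y":-0.17,"z":0,"yaw":0},{"x":-1,"y":-0.17,"z":0,"yaw":0}]'
python3 -m inch '[{"x":-1,"y":-0.17,"z":0,"yaw":0},{"x":-1,"y":-0.17,"z":0,"yaw":0},{"x":-1,"y":-0.17,"z":0,"yaw":0},{"x":-1,"y":-0.17,"z":0,"yaw":0},{"x":-1,"y":-0.17,"z":0,"yaw":0}]'
python3 -m inch '[{"x":-1,"y":-0.17,"z":0,"yaw":0},{"x":-1,"y":-0.17,"z":0,"yaw":0},{"x":-1,"y":-0.17,"z":0,"yaw":0},{"x":-1,"y":-0.17,"z":0,"yaw":0},{"x":-1,"y":-0.17,"z":0,"yaw":0}]'
python3 -m inch '[{"x":-1,"y":-0.17,"z":0,"yaw":0},{"x":-1,"y":-0.17,"z":0,"yaw":0},{"x":-0.5,"y":-0.1,"z":0,"yaw":0},{"x":0,"y":0,"z":0,"yaw":0}]'
```

```text
time_s: 3.07
tcp_pos: [0.4902, -0.2293, 0.2942]
eef_rot: [178.8, 1.8, -79.7]
contact_force: [-0.9, 0.4, -0.0]
gripper_width: 0.0874
time_s: 3.48
tcp_pos: [0.4854, -0.1001, 0.2969]
eef_rot: [178.7, 1.9, -80.0]
contact_force: [0.1, 0.3, 0.1]
gripper_width: 0.0876
time_s: 3.9
tcp_pos: [0.4821, 0.0289, 0.3003]
eef_rot: [178.6, 1.9, -80.2]
contact_force: [0.8, -0.6, 0.9]
gripper_width: 0.0879
time_s: 4.32
tcp_pos: [0.4803, 0.158, 0.3038]
eef_rot: [178.6, 1.8, -80.4]
contact_force: [0.1, 0.7, 0.5]
gripper_width: 0.0877
time_s: 4.65
tcp_pos: [0.4806, 0.2252, 0.3047]
eef_rot: [178.5, 1.8, -80.4]
contact_force: [0.7, 0.1, 0.0]
gripper_width: 0.0875
```

```bash
python3 - <<'E'
from h import *
s=snap('w2');print(s['tcp_pos'],s['eef_rot'])
i=cv2.imread('pics/w2.png')
cv2.imwrite('pics/w2c.png',cv2.resize(i[90:260,150:350],None,fx=3.5,fy=3.5,interpolation=cv2.INTER_CUBIC))
E
```

```text
[0.48056322 0.22523427 0.30471141] [178.49067305   1.80355078 -80.39788151]
```

View pics/w2c.png

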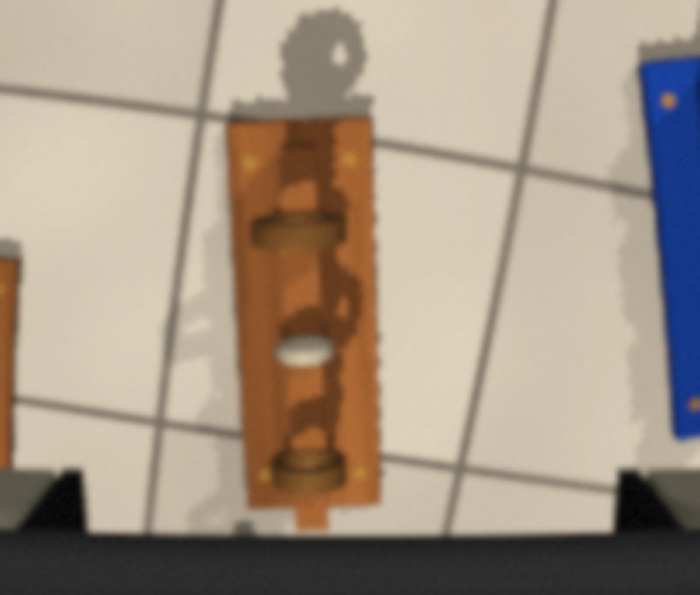

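The stone sits in the middle slot between the two rings, at pixel about (237,190). The foot's long edges are clear, so I can measure the stone and the rail yaw.

```bash
python3 - <<'E'
from h import *
z=dict(np.load('pics/w2.npz')); p=z['p']; hsv=cv2.cvtColor(p,cv2.COLOR_RGB2HSV)
b=np.zeros((384,512),np.uint8); b[180:200,225:250]=((hsv[...,1]<80)&(hsv[...,2]>90))[180:200,225:250]
ys,xs=np.nonzero(b); print("stone px",xs.min(),xs.max(),ys.min(),ys.max(),len(xs))
for h in (.058,.064):
  q=fplane(z,xs,ys,h); print(h,q.mean(0),cv2.minAreaRect((q[:,:2]*1000).astype(np.float32)))
P=cloud(z); Q=P[b>0]; print("cloud stone",np.nanmedian(Q,0),np.nanmax(Q[:,2]))
m=((hsv[...,0]<20)&(hsv[...,1]>100)&(hsv[...,2]>40)).astype(np.uint8); k=np.zeros_like(m); k[118:233,205:265]=m[118:233,205:265]
c=max(cv2.findContours(k,0,cv2.CHAIN_APPROX_NONE)[0],key=cv2.contourArea)[:,0]
q=fplane(z,c[:,0],c[:,1],.01); print("foot",cv2.minAreaRect((q[:,:2]*1000).astype(np.float32)))
A=P[118:233,205:265].reshape(-1,3)
for lo,hi in((.045,.057),(.062,.09)):
  a=A[(A[:,2]>lo)&(A[:,2]<hi)]; print(lo,len(a),cv2.minAreaRect((a[:,:2]*1000).astype(np.float32)))
# foot edge lines: side points per row
L=[];Rr=[]
for v in range(130,225):
    x=np.nonzero(k[v])[0]
    if len(x)>25: L.append((x[0],v));Rr.append((x[-1],v))
for E in(L,Rr):
    E=np.array(E); q=fplane(z,E[:,0],E[:,1],.01)[:,:2].astype(np.float32); l=cv2.fitLine(q,cv2.DIST_HUBER,0,.01,.01).ravel(); print("edge yaw",np.degrees(np.arctan2(l[1],l[0])),l[2:])
E
```

```text
stone px 230 244 186 193 96
0.058 [0.48609453 0.25852132 0.058     ] ((485.7861022949219, 258.2293395996094), (19.082643508911133, 9.837057113647461), 9.256591796875)
0.064 [0.48624328 0.25695634 0.064     ] ((485.93963623046875, 256.6688537597656), (18.790027618408203, 9.68619441986084), 9.25670337677002)
cloud stone [0.48642973 0.25626443 0.06600053] 0.06998469786869765
foot ((486.8080139160156, 256.311279296875), (61.095672607421875, 171.7986602783203), 11.26292896270752)
0.045 845 ((487.2129211425781, 251.60508728027344), (24.071847915649414, 142.07180786132812), 10.154227256774902)
0.062 473 ((488.34930419921875, 258.5735168457031), (34.97728729248047, 107.23468017578125), 9.749588012695312)
edge yaw -78.59482 [0.51705027 0.25619525]
edge yaw -78.76247 [0.45938396 0.24330765]
```

```bash
python3 -m inch '[{"x":-0.7,"y":-0.25,"z":1,"yaw":-0.3},{"x":-0.6,"y":-0.2,"z":1,"yaw":0},{"x":0,"y":0,"z":1,"yaw":0},{"x":0,"y":0,"z":1,"yaw":0},{"x":0,"y":0,"z":1,"yaw":0}]'
python3 -m inch '[{"x":0,"y":0,"z":1,"yaw":0},{"x":0,"y":0,"z":0.4,"yaw":0},{"x":0,"y":0,"z":0,"yaw":0}]'
```

```text
time_s: 5.12
tcp_pos: [0.4867, 0.2592, 0.1832]
eef_rot: [179.2, 2.1, -79.3]
contact_force: [-0.4, 0.8, -0.3]
gripper_width: 0.0876
time_s: 5.37
tcp_pos: [0.4839, 0.2544, 0.1421]
eef_rot: [178.8, 1.8, -79.5]
contact_force: [0.3, 0.2, 0.1]
gripper_width: 0.0876
```

```bash
cat > st.py <<'E'
from h import *
import sys
n=sys.argv[1]; s=snap(n); z=dict(np.load(f'pics/{n}.npz')); p=z['p']; hsv=cv2.cvtColor(p,cv2.COLOR_RGB2HSV)
P=cloud(z); b=((hsv[...,1]<90)&(hsv[...,2]>80)&(np.hypot(P[...,0]-.486,P[...,1]-.258)<.022)&(P[...,2]>.045)).astype(np.uint8)
b[:150]=0
ys,xs=np.nonzero(b); print("px",xs.min(),xs.max(),ys.min(),ys.max(),len(xs))
q=fplane(z,xs,ys,.062); c,sz,a=cv2.minAreaRect((q[:,:2]*1000).astype(np.float32)); print(np.round(c,1),np.round(sz,1),a,np.nanmedian(P[b>0],0))
Rm=R.from_euler('xyz',s['eef_rot'],degrees=True).as_matrix(); g=np.array([.486,.258,.058])
import ast
if len(sys.argv)>2: g=np.array(ast.literal_eval(sys.argv[2]))
g0=s['tcp_pos']-.008*Rm[:,2]
print("tcp",s['tcp_pos'],s['eef_rot'],"delta tool mm (to grasp",g,")",(Rm.T@(g-g0))*1e3)
cv2.imwrite(f'pics/{n}c.png',cv2.resize(cv2.imread(f'pics/{n}.png')[120:290,130:370],None,fx=3,fy=3,interpolation=cv2.INTER_CUBIC))
E
python3 st.py w3
```

```text
px 230 256 200 214 329
[486.8 257.6] [20.7 11.7] 10.201224327087402 [0.48676365 0.25630525 0.06531722]
tcp [0.48392654 0.25437354 0.14209058] [178.7684773    1.84454689 -79.51400701] delta tool mm (to grasp [0.486 0.258 0.058] ) [-0.48018501 -4.50678927 92.07220155]
```

View pics/w3c.png

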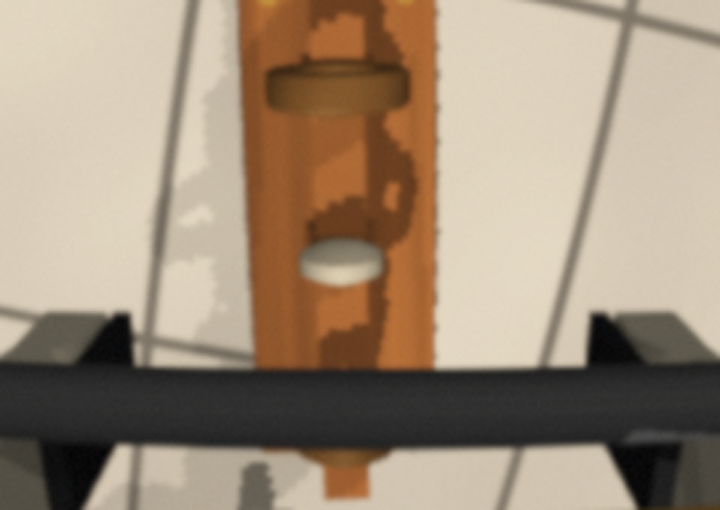

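```bash
python3 -m inch '[{"x":0,"y":-0.2,"z":0.8,"yaw":0},{"x":0,"y":-0.05,"z":0.8,"yaw":0},{"x":0,"y":0,"z":0.4,"yaw":0},{"x":0,"y":0,"z":0,"yaw":0}]' 0 25
python3 st.py w4 '[.4867,.2585,.058]'
```

```text
time_s: 5.75
tcp_pos: [0.4938, 0.2579, 0.0987]
eef_rot: [179.4, 2.1, -79.5]
contact_force: [-1.2, -0.1, -0.3]
gripper_width: 0.0664
px 243 275 215 233 511
[487.  257.1] [21.  12.7] 10.096925735473633 [0.4872293  0.2560345  0.06465808]
tcp [0.49376651 0.25787863 0.09868214] [179.35029935   2.10883913 -79.5316218 ] delta tool mm (to grasp [0.4867 0.2585 0.058 ] ) [-0.39666022  6.37376961 48.79920951]
```

```bash
python3 -m inch '[{"x":0,"y":0.2,"z":0,"yaw":0},{"x":0,"y":0,"z":0,"yaw":0},{"x":0,"y":0,"z":0,"yaw":0}]'
python3 st.py w5 '[.487,.2585,.058]'
```

```text
time_s: 6.05
tcp_pos: [0.4904, 0.2581, 0.1037]
eef_rot: [179.7, 2.3, -79.5]
contact_force: [-0.1, 0.2, 0.4]
gripper_width: 0.0454
px 239 312 211 292 525
[459.9 275.5] [27.4 81.7] 48.8953857421875 [0.48643911 0.25625543 0.06534949]
tcp [0.49042728 0.25810885 0.10365335] [179.65524079   2.25039059 -79.48074087] delta tool mm (to grasp [0.487  0.2585 0.058 ] ) [ 0.78315341  3.0234825  53.67683145]
```

```bash
python3 -m inch '[{"x":0,"y":0.12,"z":0.4,"yaw":0},{"x":0,"y":0.03,"z":0.4,"yaw":0},{"x":0,"y":0,"z":0.4,"yaw":0},{"x":0,"y":0,"z":0,"yaw":0}]'
python3 st.py w6 '[.487,.2585,.058]'
```

```text
time_s: 6.43
tcp_pos: [0.4863, 0.2594, 0.0729]
eef_rot: [179.9, 2.4, -79.5]
contact_force: [-0.1, 0.2, -0.4]
gripper_width: 0.044
px 231 268 225 242 599
[486.9 255.6] [21.1 10.6] 10.532096862792969 [0.487004   0.25534469 0.06342427]
tcp [0.48633491 0.25942536 0.07294127] [179.85080957   2.39973982 -79.45396178] delta tool mm (to grasp [0.487  0.2585 0.058 ] ) [ 1.65615815 -0.52325217 22.88366341]
```

```bash
python3 -m inch '[{"x":0.07,"y":-0.02,"z":0.4,"yaw":0},{"x":0,"y":0,"z":0.3,"yaw":0},{"x":0,"y":0,"z":0.1,"yaw":0},{"x":0,"y":0,"z":0,"yaw":0}]'
python3 -m inch '[{"x":0,"y":0,"z":0,"yaw":0}]'
python3 st.py w7 '[.487,.2585,.058]'
```

```text
time_s: 6.82
tcp_pos: [0.4874, 0.2586, 0.051]
eef_rot: [179.8, 2.3, -79.4]
contact_force: [-0.1, -0.1, -0.0]
gripper_width: 0.0438
time_s: 6.9
tcp_pos: [0.4873, 0.2584, 0.0506]
eef_rot: [179.8, 2.3, -79.4]
contact_force: [1.2, -0.3, 0.2]
gripper_width: 0.0436
px 295 297 283 291 10
[459.3 271.6] [0.6 5.5] 23.961807250976562 [0.46442992 0.26114634 0.07825143]
tcp [0.48729177 0.2584433  0.05057178] [179.77583267   2.30186038 -79.42399718] delta tool mm (to grasp [0.487  0.2585 0.058 ] ) [-0.40755326  0.30542947  0.5833047 ]
```

View pics/w7c.png

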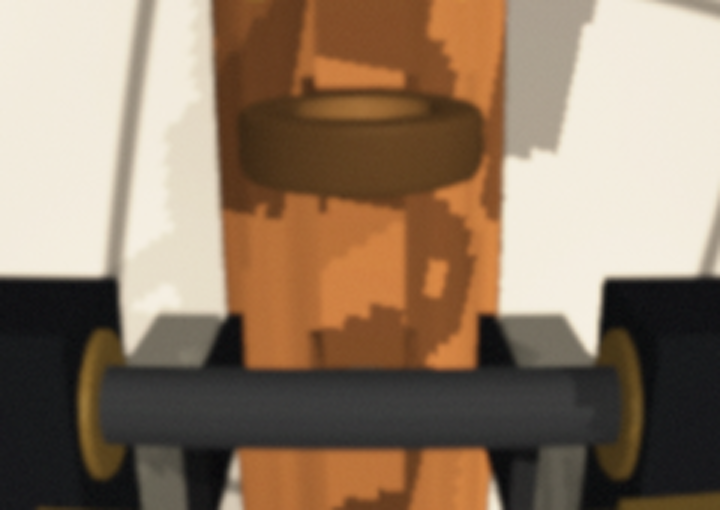

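Fingers straddle the bar, and the slot is centred between them (stone hidden behind the gripper's guide rod). Closing in two stages.

```bash
python3 -m inch '[{"x":0,"y":0,"z":0,"yaw":0},{"x":0,"y":0,"z":0,"yaw":0},{"x":0,"y":0,"z":0,"yaw":0}]' -0.43 26
python3 -m inch '[{"x":0,"y":0,"z":0,"yaw":0},{"x":0,"y":0,"z":0,"yaw":0},{"x":0,"y":0,"z":0,"yaw":0},{"x":0,"y":0,"z":0,"yaw":0}]' -1 26
```

```text
time_s: 7.2
tcp_pos: [0.4877, 0.2588, 0.0514]
eef_rot: [179.8, 2.3, -79.4]
contact_force: [0.1, -0.0, 0.6]
gripper_width: 0.0298
time_s: 7.53
tcp_pos: [0.4872, 0.2588, 0.0519]
eef_rot: [179.8, 2.4, -79.4]
contact_force: [-1.1, -0.6, -0.1]
gripper_width: 0.0205
```

```bash
python3 -m inch '[{"x":0,"y":0,"z":0,"yaw":0},{"x":0,"y":0,"z":0,"yaw":0}]'
python3 - <<'E'
from h import *
from plant import r
for n in("top","scene"):
    p,d=r.capture(n); cv2.imwrite(f"pics/{n}1.png",p[...,::-1])
a=cv2.imread("pics/scene1.png")[140:230,285:385]; cv2.imwrite("pics/s1c.png",cv2.resize(a,None,fx=6,fy=6,interpolation=cv2.INTER_CUBIC))
E
```

```text
time_s: 7.7
tcp_pos: [0.4873, 0.2588, 0.052]
eef_rot: [179.8, 2.4, -79.4]
contact_force: [-0.8, 0.1, -0.0]
gripper_width: 0.0205
```

View pics/s1c.png

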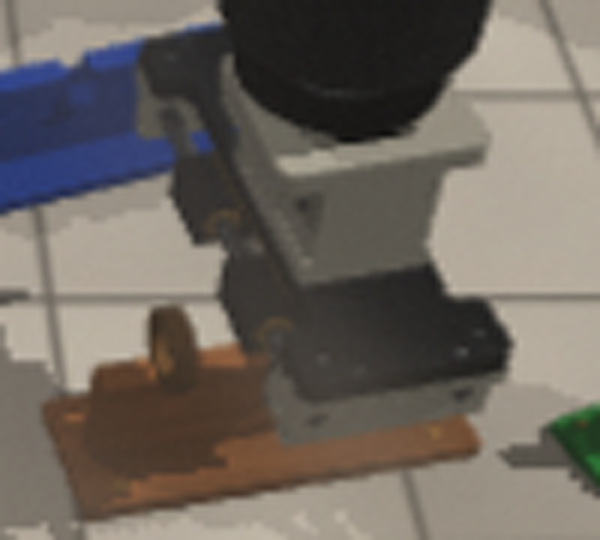

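```bash
python3 -m inch '[{"x":-0.01,"y":0,"z":-0.25,"yaw":0},{"x":-0.02,"y":0,"z":-0.4,"yaw":0},{"x":-0.02,"y":0,"z":-0.4,"yaw":0},{"x":-0.02,"y":0,"z":-0.4,"yaw":0},{"x":-0.02,"y":0,"z":-0.5,"yaw":0}]'
python3 -m inch '[{"x":0,"y":0,"z":-0.9,"yaw":0},{"x":0,"y":0,"z":-0.9,"yaw":0},{"x":0,"y":0,"z":-0.9,"yaw":0},{"x":0,"y":0,"z":-0.9,"yaw":0},{"x":0,"y":0,"z":-0.5,"yaw":0}]'
python3 -m inch '[{"x":0,"y":0,"z":0,"yaw":0}]'
python3 - <<'E'
from h import *
from plant import r
p,d=r.capture("scene"); cv2.imwrite("pics/scene2.png",p[...,::-1])
a=cv2.imread("pics/scene2.png")[110:230,285:385]; b=cv2.resize(a,None,fx=4,fy=4,interpolation=cv2.INTER_CUBIC)
s=snap('w8'); 
cv2.imwrite("pics/s2c.png",np.hstack([b,cv2.resize(cv2.imread('pics/w8.png')[150:300,200:300],(320,480))]))
print(s['tcp_pos'],s['eef_rot'],s['gripper_width'])
E
```

```text
time_s: 8.22
tcp_pos: [0.4869, 0.2583, 0.1033]
eef_rot: [179.7, 2.3, -79.4]
contact_force: [-1.1, 0.1, -0.2]
gripper_width: 0.0205
time_s: 8.63
tcp_pos: [0.4883, 0.254, 0.217]
eef_rot: [179.9, 2.4, -79.4]
contact_force: [1.3, 0.4, -0.2]
gripper_width: 0.0208
time_s: 8.72
tcp_pos: [0.4896, 0.2547, 0.2216]
eef_rot: [-179.7, 2.5, -79.4]
contact_force: [0.3, -0.2, 1.1]
gripper_width: 0.021
[0.48937776 0.25468438 0.22071195] [-179.75163752    2.53412163  -79.38353318] 0.02058990483106771
```

View pics/s2c.png

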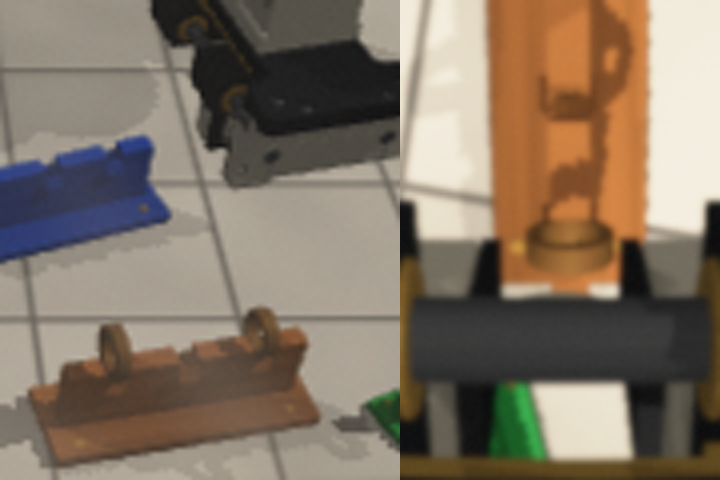

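The middle slot is empty and both rings are still in place. The stone is held (width 20.5 mm) and the tilt is the same as at the grasp. Next, over to the viewer.

```bash
python3 -m inch '[{"x":0.3,"y":0.05,"z":-0.3,"yaw":-0.3},{"x":0.6,"y":0.1,"z":-0.3,"yaw":-0.35},{"x":0.9,"y":0.12,"z":0,"yaw":0},{"x":0.9,"y":0.12,"z":0,"yaw":0},{"x":0.9,"y":0.12,"z":0,"yaw":0}]'
python3 -m inch '[{"x":0.9,"y":0.12,"z":0,"yaw":0},{"x":0.9,"y":0.12,"z":0,"yaw":0},{"x":0.9,"y":0.12,"z":0,"yaw":0},{"x":0.9,"y":0.12,"z":0,"yaw":0},{"x":0.9,"y":0.12,"z":0,"yaw":0}]'
python3 -m inch '[{"x":0.9,"y":0.12,"z":0,"yaw":0},{"x":0.9,"y":0.12,"z":0,"yaw":0},{"x":0.9,"y":0.12,"z":0,"yaw":0},{"x":0.9,"y":0.12,"z":0,"yaw":0},{"x":0.9,"y":0.12,"z":0,"yaw":0}]'
python3 -m inch '[{"x":0.9,"y":0.12,"z":0,"yaw":0},{"x":0.9,"y":0.12,"z":0,"yaw":0},{"x":0.9,"y":0.12,"z":0,"yaw":0},{"x":0.6,"y":0,"z":0,"yaw":0},{"x":0.3,"y":0,"z":0,"yaw":0}]'
```

```text
time_s: 9.23
tcp_pos: [0.4935, 0.1624, 0.2259]
eef_rot: [179.8, 2.4, -76.4]
contact_force: [1.2, -0.1, 0.2]
gripper_width: 0.0207
time_s: 9.65
tcp_pos: [0.5014, 0.0434, 0.2155]
eef_rot: [179.3, 2.3, -76.4]
contact_force: [0.9, -0.3, 0.1]
gripper_width: 0.0204
time_s: 10.07
tcp_pos: [0.5091, -0.0754, 0.2052]
eef_rot: [178.7, 2.4, -76.4]
contact_force: [0.5, 0.1, 0.4]
gripper_width: 0.0208
time_s: 10.48
tcp_pos: [0.5171, -0.1714, 0.195]
eef_rot: [178.0, 2.6, -76.6]
contact_force: [0.2, 0.1, 0.1]
gripper_width: 0.0204
```

```bash
python3 -m inch '[{"x":0.7,"y":-0.03,"z":-0.3,"yaw":0},{"x":0.9,"y":-0.03,"z":-0.2,"yaw":0},{"x":0.9,"y":-0.03,"z":-0.1,"yaw":0},{"x":0.6,"y":0,"z":0,"yaw":0},{"x":0,"y":0,"z":0,"yaw":0}]'
cat > go.py <<'E'
from h import *
from plant import r
s=r.get_state(); M=lambda e:R.from_euler('xyz',e,degrees=True).as_matrix()
G=M([179.8,2.4,-79.4]); N=M(s['eef_rot'])
off=G.T@(np.array([.487,.2585,.058])-[.4873,.2588,.052])
ax=N@G.T@np.array([np.cos(np.radians(-79.)),np.sin(np.radians(-79.)),0])
print("stone axis yaw %.2f (want -76.4) elev %.2f"%(np.degrees(np.arctan2(ax[1],ax[0])),np.degrees(np.arcsin(ax[2]))))
st=s['tcp_pos']+N@off; d=np.array([.5417,-.2632,.130])-st
print("stone",st,"world err mm",d*1e3,"tool mm",N.T@d*1e3,s['eef_rot'],s['gripper_width'],s['contact_force'],s['time_s'])
E
python3 go.py
```

```text
time_s: 10.9
tcp_pos: [0.5358, -0.2493, 0.2012]
eef_rot: [177.5, 2.8, -76.7]
contact_force: [-0.3, 0.1, -0.2]
gripper_width: 0.0203
stone axis yaw -76.22 (want -76.4) elev -0.46
stone [ 0.53573947 -0.24959775  0.20724133] world err mm [  5.9605255  -13.60225069 -77.24133403] tool mm [18.41989567 -5.94988761 76.23699267] [177.54125119   2.8419123  -76.70930578] 0.020321548723037285 [-0.28059555  0.08391953 -0.17792558] 10.9
```

```bash
python3 -m inch '[{"x":0.4,"y":-0.13,"z":0,"yaw":0},{"x":0.3,"y":-0.07,"z":0.3,"yaw":0},{"x":0,"y":0,"z":0.4,"yaw":0},{"x":0,"y":0,"z":0.3,"yaw":0},{"x":0,"y":0,"z":0,"yaw":0}]'
python3 go.py
```

```text
time_s: 11.32
tcp_pos: [0.5424, -0.2632, 0.1696]
eef_rot: [177.3, 3.0, -76.8]
contact_force: [-0.5, -0.4, -0.9]
gripper_width: 0.0208
stone axis yaw -76.25 (want -76.4) elev -0.64
stone [ 0.54240908 -0.26347744  0.17558813] world err mm [ -0.70907714   0.27743827 -45.5881253 ] tool mm [ 1.96750769 -1.5055245  45.52712642] [177.31776961   3.01704058 -76.75398513] 0.020798555578399148 [-0.4910629  -0.38415254 -0.85787817] 11.3167
```

```bash
python3 -m inch '[{"x":0.03,"y":-0.02,"z":0.4,"yaw":0},{"x":0.03,"y":-0.02,"z":0.5,"yaw":0},{"x":0,"y":-0.02,"z":0.45,"yaw":0},{"x":0,"y":0,"z":0.2,"yaw":0},{"x":0,"y":0,"z":0,"yaw":0}]'
python3 go.py
```

```text
time_s: 11.73
tcp_pos: [0.5409, -0.2602, 0.1266]
eef_rot: [177.2, 3.1, -76.6]
contact_force: [0.3, -0.5, 0.3]
gripper_width: 0.0208
stone axis yaw -76.11 (want -76.4) elev -0.69
stone [ 0.54091275 -0.26047731  0.13261715] world err mm [ 0.78724985 -2.72269055 -2.61715416] tool mm [ 2.96717366 -0.25377049  2.4523016 ] [177.24643054   3.07234292 -76.61676181] 0.020821102069979173 [ 0.28051865 -0.45188161  0.26654199] 11.7333
```

```bash
python3 -m inch '[{"x":0.12,"y":0,"z":0.1,"yaw":0},{"x":0,"y":0,"z":0,"yaw":0},{"x":0,"y":0,"z":0,"yaw":0}]'
python3 go.py
python3 - <<'E'
from h import *
from plant import r
out=[]
for n,(x0,y0,x1,y1) in dict(scene=(20,130,180,250),top=(335,130,475,235)).items():
    i=r.camera_info(n);p,d=r.capture(n); cv2.imwrite(f"pics/{n}3.png",p[...,::-1]); np.savez(f"pics/{n}30.npz",p=p,d=d,K=i["mtx"],T=i["pose"])
    out.append(cv2.resize(p[y0:y1,x0:x1,::-1],(400,300),interpolation=cv2.INTER_CUBIC))
cv2.imwrite("pics/v3.png",np.hstack(out))
s=r.get_state();print(s['tcp_pos'],s['qd'])
E
```

```text
time_s: 11.98
tcp_pos: [0.5418, -0.2628, 0.1242]
eef_rot: [177.3, 3.1, -76.5]
contact_force: [0.4, -0.2, 1.2]
gripper_width: 0.0205
stone axis yaw -76.04 (want -76.4) elev -0.67
stone [ 0.541766   -0.26312083  0.13016024] world err mm [-0.06600025 -0.07916991 -0.16023781] tool mm [0.07008325 0.07500785 0.16050615] [177.25572178   3.05004727 -76.54827347] 0.020538423844976648 [ 0.40399919 -0.22673006  1.19749246] 11.9833
[ 0.54180622 -0.26277042  0.12427277] [ 0.03442766 -0.13551771 -0.06364203 -0.01029675  0.00538036 -0.08177027]
```

View pics/v3.png

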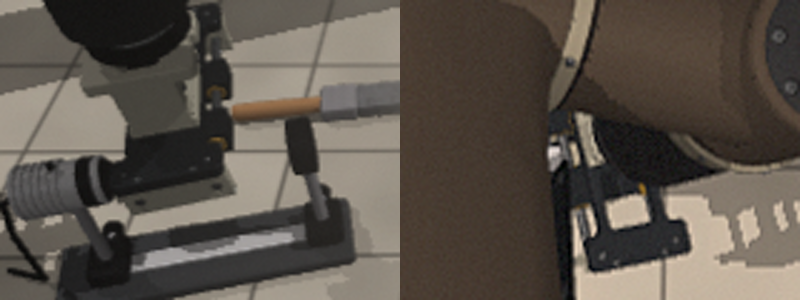

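```bash
python3 - <<'E'
from h import *
p,P,K,T=load("scene3")
c=np.array([.5417,-.2632]); a=np.radians(103.6); e=np.array([np.cos(a),np.sin(a)]); n=np.array([-e[1],e[0]])
def pr(X): q=T[:3,:3].T@(np.array(X)-T[:3,3]); return np.round(K[:2,:2]@(q[:2]/q[2])+K[:2,2],1)
for nm,s,t,h in(("spot",0,0,.13),("snout",-.064,0,.13),("mag",.072,0,.13),("nearfinger bottom",0,-.06,.113)):
    X=np.r_[c+e*s+n*t,h]; u=pr(X); print(nm,u,"crop",(u-[20,130])*2.5)
Q=P.reshape(-1,3); Q=Q[np.isfinite(Q).all(1)]; q=Q[:,:2]-c; s,t=q@e*1e3,q@n*1e3; h=Q[:,2]*1e3
for b in range(100,220,10):
    i=(h>=b)&(h<b+10)&(abs(s)<60)&(t>-110)&(t<60)
    if i.sum()>3: print(b,i.sum(),"s %.0f..%.0f t %.0f..%.0f"%(*np.percentile(s[i],[2,98]),*np.percentile(t[i],[2,98])))
E
```

```text
spot [101.7 194.1] crop [204.25 160.25]
snout [ 70.3 199.4] crop [125.75 173.5 ]
mag [135.9 188.4] crop [289.75 146.  ]
nearfinger bottom [103.5 220. ] crop [208.75 225.  ]
170 74 s -37..37 t -92..-85
180 189 s -38..37 t -93..11
190 223 s -41..37 t -98..53
200 346 s -37..36 t -101..41
210 834 s -39..35 t -102..15
```

```bash
python3 - <<'E'
from h import *
p,P,K,T=load("top3")
q=T[:3,:3].T@(np.array([.5417,-.2632,.138])-T[:3,3]); print("spot top px",K[:2,:2]@(q[:2]/q[2])+K[:2,2])
m=(p.min(-1)>130); m[:175]=0;m[195:]=0;m[:,:382]=0;m[:,402:]=0
for v,u in np.argwhere(m): print(u,v,p[v,u],np.round(P[v,u],3))
E
python3 go.py
```

```text
spot top px [396.25188744 183.06164676]
401 175 [170 162 145] [ 0.547 -0.23   0.283]
401 176 [161 151 131] [ 0.545 -0.231  0.279]
387 181 [139 136 131] [ 0.556 -0.276  0.014]
388 181 [154 146 145] [ 0.548 -0.25   0.115]
389 181 [151 144 141] [ 0.548 -0.252  0.119]
390 181 [143 133 132] [ 0.556 -0.283  0.015]
395 181 [202 184 154] [ 0.547 -0.261  0.137]
396 181 [175 160 134] [ 0.546 -0.261  0.142]
387 182 [211 203 197] [ 0.554 -0.275  0.016]
388 182 [224 210 205] [ 0.554 -0.278  0.017]
389 182 [220 211 208] [ 0.554 -0.281  0.014]
390 182 [210 197 194] [ 0.554 -0.283  0.018]
395 182 [190 173 145] [ 0.544 -0.261  0.136]
396 182 [181 163 138] [ 0.544 -0.261  0.142]
387 183 [224 211 208] [ 0.551 -0.275  0.019]
388 183 [212 200 193] [ 0.551 -0.278  0.016]
389 183 [204 193 187] [ 0.551 -0.28   0.018]
390 183 [177 167 162] [ 0.551 -0.283  0.018]
396 183 [181 167 141] [ 0.542 -0.262  0.141]
387 184 [208 198 190] [ 0.549 -0.276  0.013]
388 184 [185 174 170] [ 0.548 -0.278  0.017]
389 184 [176 167 161] [ 0.548 -0.281  0.016]
396 184 [187 170 145] [ 0.539 -0.262  0.14 ]
387 185 [156 148 140] [ 0.546 -0.276  0.014]
396 185 [194 177 149] [ 0.537 -0.261  0.145]
401 185 [172 161 138] [ 0.53  -0.245  0.232]
396 186 [189 171 143] [ 0.535 -0.263  0.136]
401 186 [168 156 134] [ 0.528 -0.246  0.231]
388 187 [144 138 135] [ 0.541 -0.278  0.018]
389 187 [143 134 132] [ 0.541 -0.28   0.019]
388 188 [156 147 146] [ 0.538 -0.277  0.019]
stone axis yaw -76.05 (want -76.4) elev -0.67
stone [ 0.5417953  -0.26309003  0.13027924] world err mm [-0.09530238 -0.10997418 -0.27924467] tool mm [0.0995423  0.10507175 0.27965283] [177.27252516   3.05049636 -76.5554442 ] 0.020418369734639265 [-0.3061461   0.27520841 -0.02358009] 12.0833
```

The top view shows warm-lit stone pixels at (396,181–186), about (0.542,-0.262,0.14), right where the held stone should be. Handing in.

```bash
python3 -c "
from plant import r
print(r.close_job()); s=r.get_state(); print(s['tcp_pos'],s['gripper_width'],s['time_s'])"
```

```text
the job is handed in; nothing more can be done
None
the job is handed in; nothing more can be done
```

I took the shell stone from the middle slot of the larger brown rail, gripping it by the rim at 26 N. I lifted it straight up and handed the job in at about 12 s, with the arm holding it steady in the viewer's light path.

**Last checks**
- **Position:** the stone's centre was computed to be within about 0.5 mm of my estimate of the light spot. That estimate itself is good to about 1–2 mm.
- **Squareness:** the stone's axis was about 0.4° off the beam in yaw and 0.7° in elevation.
- **Contact:** the contact forces were at sensor noise, so nothing indicated a knock to the viewer.
- **Stone in place:** the top camera shows lit stone pixels where the stone should be.
- **Rings:** both were still in their slots after the lift.

**What disagreed or could not be seen**
- **Grip width:** it read 20.5 mm, not the stone's 22.5 mm. I put this down to the pads giving slightly but did not confirm it.
- **Stone in the grip:** the wrist camera could not see the stone between the fingers, because the gripper's rod hides it. Its pose there comes from the grasp measurement and the top view.
- **Tool tilt:** the tool drifted to about 3–4° of tilt over the run. Most of it was there at the grasp, so it barely changed the stone's orientation.
- **Scene camera:** it placed the viewer and the stone a few millimetres off from the other two cameras, so I went by the top and wrist cameras.

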